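# Push the copper and brass pipe offcuts up to their stops

## Robot

A 6-joint arm with a two-finger parallel gripper is mounted at the origin on the work surface. World frame = base frame: x ahead of the robot, y to its left, z up, the work surface at z = 0. Lengths are in m, angles in degrees, forces in N, time in s.
With the tool pointing down it reaches from about 0.325 to 1 m from the base axis. Payload 5.1 kg.
Tool frame: the origin (TCP) lies at the very end of the fingers, on their centre line; the grasp point (between the pads) lies 19 mm behind it; z points along the fingers, y is the line along which they close (so a half turn about z gives the same grasp; the last joint's range is limited). The gripper opens to 85 mm and grips with 20 to 120 N. Pads are 22 mm wide; open, the fingers measure 114 mm over their backs; the gripper's body (76 mm by 85 mm) begins 54 mm behind the grasp point. The pads swing forward as they close: fully open they stand 13 mm farther back than shut.
Start: joints at [-79.618, 7.093, 94.555, -0, 78.352, -4.733], TCP at [0.169, -0.628, 0.231] pointing down, gripper open.
Joint ranges: [-149.61, 149.61], [-58.7, 133.49], [1.44, 155.28], [-77.14, 257.14], [18.33, 153.61], [-166.67, 166.67]. Speed limits (degrees/s): [147.25, 147.25, 180, 180, 180, 180].

## Interface

Orientations are given as [roll, pitch, yaw] about the fixed x, y, z axes, in that order (R = Rz(yaw) Ry(pitch) Rx(roll)).
In Python, from plant import bot, fingers, monitor, cams gives the robot as it stands. Calls block until the motion is done:
- bot.reach(position, orientation): joint-space move of the TCP to a pose.
- bot.servo_line(position, max_speed=0.15, rot=None, force_limit=None): straight line of the TCP; rot=None keeps the orientation; max_speed is the mean speed in m/s. With force_limit (N) it stops when the force on the tool has changed by that much, and returns True; else False.
- bot.goto_joints(angles): joint-space move.
- fingers.open_gripper() and fingers.clamp(grasp_force=None): open the fingers fully, or close them until they stop; grasp_force is the grip in N (None keeps the last).
- bot.dwell(seconds).
- bot.solve_ik(position, orientation): joint angles nearest the present ones, or None.
- monitor.read_state(): the state.
- cams.camera(name): name is "scene" or "top" or "wrist"; returns a dict with "image" (420x560x3 uint8, red, green, blue), "z_map" (420x560 float32, m along the optical axis (not along the pixel's ray), 0 where there is no reading), "fx", "fy", "cx", "cy" (pixels), "distortion" ([k1, k2, p1, p2, k3] as OpenCV has them; the pictures are not rectified), "R" (3x3) and "t" (3): a world point X has camera coordinates R X + t. Camera axes: x right, y down, z forward; pixel columns grow to the right and rows downward; lengths in m; the calibration is good to about 2 mm. A picture is of the moment at which its call begins.
A pose or a line that the arm cannot do raises bot.Unreachable and nothing moves.
- bot.job_done(): hands the job in; it is judged then, once.
The state is a dict: "t": time; "qpos": joint angles; "qd": joint speeds; "effort": joint torques, N m; "tool_pos": TCP position; "tcp_rot": TCP orientation; "wrist_force": force on the tool from outside, world axes, zero at the start; "ft_torque": the same for the moment, N m; "width": opening from 0.0 (shut) to 1.0 (fully open); "finger_force": force on a finger pad.
Only numpy, scipy, OpenCV 4.12 (cv2) and the standard library are available. Lean on these libraries where they do the work, as an engineer would, in place of code of your own. Each camera call takes 0.05 s, during which the arm holds its last target. There are 200 camera calls.

## Task

On the staging rack, push the copper and the brass pipe offcut up their sloped channels with the fingertips, gently, until each has gone over the crest and rests against its yellow stop, so that it does not roll back when you let go. Push them only, do not pinch or lift them, and leave the steel pipe and everything else on the bench as it is.

Things in the scene. Friction and masses are not known exactly. Their poses are not given: they have to be found in the camera images.
- rack: Fixed rack of three dark steel channels on a grey plate, 230 mm (x) by 315 mm (y). Origin on the table surface; +y runs along the channels from the low loading end up to the yellow stops, x across, z up. Channel centre lines at x = -66, 0, +66 mm, each 50 mm wide inside; side walls 3 mm thick, about 12 mm above the channel floor. A 28 mm high lip closes the low end at y = -170 mm. Smooth steel: pipes roll or slide easily.
- ramp_foot (a point): Floor of the middle channel where the ramp begins (rack y = -50 mm, 20 mm above the table). From y = -170 mm to here all the channels are level at 20 mm; from here they rise in a straight ramp to the crest.
- crest (a point): Floor of the middle channel at the crest (rack y = +70 mm, 45.5 mm above the table); the same in all channels. A pipe let go on the ramp rolls back down; one whose centre has passed the crest by a few mm rolls on by itself to the stop.
- stop (a point): Floor of the middle channel at the foot of its yellow stop plate's face (rack y = +125 mm, 37.8 mm above the table; plate top 68 mm above the table); the same in all channels. The floor falls from the crest to here, so a pipe stays in this dip: its centre is then at about rack y = +100 mm, 67 mm above the table.
- copper_center (a point): Reddish copper pipe offcut, 50 mm outside diameter, 44 mm long, 0.35 to 0.65 kg, ends closed by black discs. The point is its centre, 25 mm off the channel floor; its axis lies along the rack's x, so it rolls along the rack's y. It starts at rest on the level part of one of the three channels (which one varies). To be pushed up.
- brass_center (a point): Yellow brass pipe offcut, 50 mm outside diameter, 44 mm long, 0.35 to 0.65 kg, ends closed by black discs. The point is its centre, 25 mm off the channel floor; its axis lies along the rack's x, so it rolls along the rack's y. It starts at rest on the level part of one of the three channels (which one varies). To be pushed up.
- steelpipe_center (a point): Silver-grey steel pipe offcut, 50 mm outside diameter, 44 mm long, 0.35 to 0.65 kg, ends closed by black discs. The point is its centre, 25 mm off the channel floor; its axis lies along the rack's x, so it rolls along the rack's y. It starts at rest on the level part of one of the three channels (which one varies). To be left where it is.
- jar: Glass jar with a steel lid, 72 mm across, 100 mm high, standing beyond the rack's +x side; origin at the centre of its underside. Leave alone.
- woodblock: Pale wooden block, 50 x 110 x 30 mm, lying beyond the rack's +x side; origin at the centre of its underside. Leave alone.
- sprayer: White spray bottle with a yellow and red trigger head, 76 mm across, about 230 mm high; origin at the centre of its underside. Leave alone.
- brush: Hand brush lying on the table at the left; origin under its middle. Leave alone.
- wrench: Steel wrench lying on the table at the right; origin under its middle. Leave alone.
- tin: Tin can with a paper label, 80 mm across, 110 mm high, at the right; origin at the centre of its underside. Leave alone.
Things that resemble listed ones, but are neither listed nor needed, are in the scene too. What is shaped like the part that bears copper_center but purple is not meant.

How it is judged (in metres and radians):
At the end, for the whole second after the job is handed in: The copper and the brass pipe each lie at rest in the dip against their yellow stop (centre 88 to 108 mm along the rack's +y, 58 to 76 mm above the table; slower than 20 mm/s and 0.5 rad/s), and the steel pipe is within 20 mm of where it started (y of copper_center in the frame of rack between 0.088 and 0.108 m and z of copper_center in the frame of rack between 0.058 and 0.076 m and linear speed of each of copper, brass below 0.02 m/s and angular speed of each of copper, brass below 0.5 rad/s and y of brass_center in the frame of rack between 0.088 and 0.108 m and z of brass_center in the frame of rack between 0.058 and 0.076 m and distance of steelpipe_center from where it was at the start of the episode below 0.02 m); the robot touches nothing.
It fails at once if a pipe is lifted or carried clear of its channel (more than about 12 mm off the channel floor) or falls off the rack (z of any of copper_center, brass_center, steelpipe_center in the frame of rack above 0.084 m or (y of copper_center in the frame of rack below 0 m and z of copper_center in the frame of rack above 0.0685 m) or (y of copper_center in the frame of rack below -0.06 m and z of copper_center in the frame of rack above 0.058 m) or z of any of copper_center, brass_center, steelpipe_center in the frame of rack below 0.035 m or (y of brass_center in the frame of rack below 0 m and z of brass_center in the frame of rack above 0.0685 m) or (y of brass_center in the frame of rack below -0.06 m and z of brass_center in the frame of rack above 0.058 m) or (y of steelpipe_center in the frame of rack below 0 m and z of steelpipe_center in the frame of rack above 0.0685 m) or (y of steelpipe_center in the frame of rack below -0.06 m and z of steelpipe_center in the frame of rack above 0.058 m)).
It fails at once if the copper or brass pipe is flung: faster than 0.9 m/s anywhere, or faster than 0.4 m/s beyond the crest (linear speed of any of copper, brass above 0.9 m/s or (y of copper_center in the frame of rack above 0.075 m and linear speed of copper above 0.4 m/s) or (y of brass_center in the frame of rack above 0.075 m and linear speed of brass above 0.4 m/s)).
It fails at once if the steel pipe is moved by more than 20 mm (distance of steelpipe_center from where it was at the start of the episode above 0.02 m).
It fails at once if another thing on the bench is moved by more than 25 mm (distance of any of jar, woodblock, sprayer, brush, wrench, tin from where it was at the start of the episode above 0.025 m).
It also fails if it takes over 58 s, if anything falls off the work surface, if the arm or the gripper's body presses on something with over 40 N, if the wrist force passes 120 N, or if a joint passes its speed limit or range.

## Working session

There is one attempt and no reset: what is moved stays moved. The work goes in short steps, each a Python script; the robot and the scene stay as the last script left them, time stands still between calls to the robot, and variables do not carry over. Pictures are saved under pics/ and viewed, at most 10 in all, crops included, and the job is handed in when it is done.

```bash
mkdir -p pics; ls
cat > h.py <<'E'
from plant import bot, fingers, monitor, cams
import numpy as np, cv2
def snap(n,f):
    c=cams.camera(n); np.savez('pics/'+f+'.npz',**{k:np.array(v) for k,v in c.items()})
    cv2.imwrite('pics/'+f+'.png',c['image'][:,:,::-1]); return c
def world(c,u,v,z=None):
    K=np.array([[c['fx'],0,c['cx']],[0,c['fy'],c['cy']],[0,0,1.]])
    p=cv2.undistortPoints(np.array([[[u,v]]],float),K,np.array(c['distortion'],float))[0,0]
    r=np.array([p[0],p[1],1.]); R=np.array(c['R']);t=np.array(c['t'])
    o=-R.T@t; d=R.T@r
    s=(z-o[2])/d[2] if z is not None else float(c['z_map'][int(round(v)),int(round(u))])
    return o+s*d
E
python3 - <<'E'
from h import *
a=snap('top','top1');b=snap('scene','sc1')
print(monitor.read_state()['t'],monitor.read_state()['tcp_rot'])
E
```

```text
pics
0.1 [-1.79893081e+02 -7.97797555e-03  1.51128791e+01]
```

View pics/top1.png

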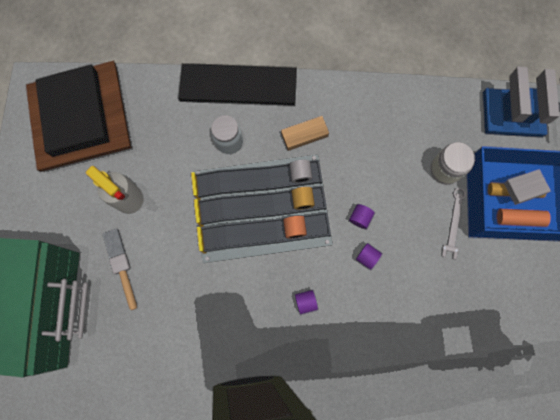

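View pics/sc1.png

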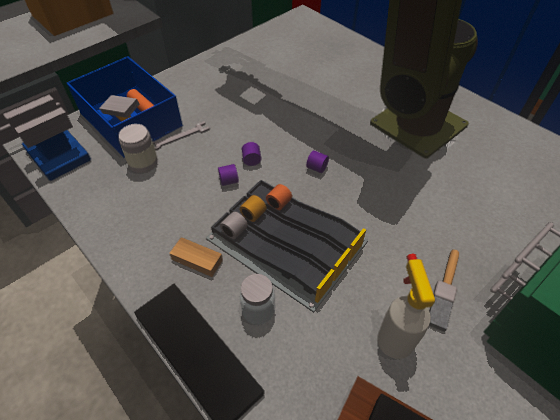

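The top view shows the stops at left (u≈197) and the low end at right (u≈325). Steel is at (301,170), brass in the middle channel at (303,196), and copper in the channel nearest the robot at (294,226). The purple decoys lie off the rack.

Run:
```python
from h import *
i=cv2.imread('pics/top1.png')[150:270,185:340]
cv2.imwrite('pics/crop1.png',cv2.resize(i,None,fx=5,fy=5,interpolation=cv2.INTER_CUBIC))
c=dict(np.load('pics/top1.npz'))
for u,v in [(294,226),(303,196),(301,170),(200,240),(197,208),(194,184),(325,220)]: print(u,v,world(c,u,v).round(4))
```

```text
294 226 [ 0.5168 -0.0412  0.0694]
303 196 [ 0.5878 -0.059   0.0714]
301 170 [ 0.6512 -0.0518  0.0672]
200 240 [0.4744 0.1723 0.0685]
197 208 [0.5493 0.1859 0.0654]
194 184 [0.6058 0.1974 0.0678]
325 220 [ 0.5434 -0.1151  0.0187]
```

View pics/crop1.png

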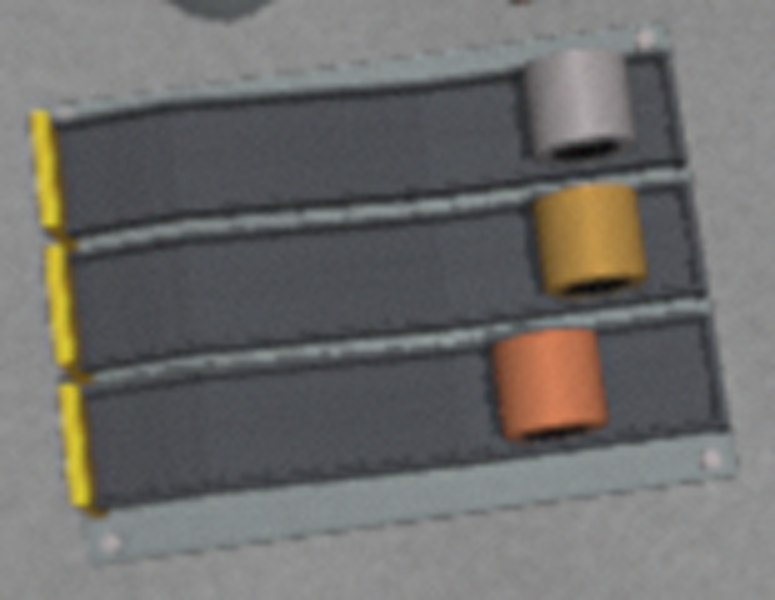

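The crop shows the stop plates centred at crop (47,170), (60,307), (76,445). The plate corners are near (55,105), (667,30), (737,470), (92,562). Pipe tops are at about (580,100), (590,235) and (550,382).

```bash
cat > fit.py <<'E'
from h import *
from scipy.optimize import least_squares
c=dict(np.load('pics/top1.npz'))
P=lambda u,v,z: world(c,185+u/5-.4,150+v/5-.4,z)[:2]
st=[(47,170,66),(60,307,0),(76,445,-66)]
obs=[(P(u,v,.068),(x/1e3,.128)) for u,v,x in st]
co=[P(*k,.003) for k in [(55,105),(667,30),(737,470),(92,562)]]
print('sides',[np.linalg.norm(co[i]-co[i-1]).round(3) for i in range(4)])
# side walls between channels: (700,172)-(80,245) and (707,305)-(85,375)
a1=np.arctan2(*(-(P(55,105,.003)-P(667,30,.003))[::-1]*[-1,1])[::-1][::-1]) 
d=lambda p,q:np.degrees(np.arctan2(*(-(q-p)[0],(q-p)[1])))
print('headings',d(co[1],co[0]),d(co[2],co[3]),d(obs[2][0],obs[0][0])-0, )
s=obs[0][0]-obs[2][0]; print('stopline',np.degrees(np.arctan2(s[1],s[0])),np.linalg.norm(s))
f=lambda p:np.r_[np.concatenate([np.array(p[:2])+[np.cos(p[2])*x-np.sin(p[2])*y,np.sin(p[2])*x+np.cos(p[2])*y]-o for o,(x,y) in obs]),
   sum(([ (np.cos(p[2])*(k[0]-p[0])+np.sin(p[2])*(k[1]-p[1]))-sx*.115] for k,sx in zip(co,(1,1,-1,-1))),[])]
r=least_squares(f,[.58,.05,0.1]).x; print('rack',r,np.degrees(r[2]), f(r).round(4))
cs,sn=np.cos(r[2]),np.sin(r[2])
inv=lambda w:(cs*(w[0]-r[0])+sn*(w[1]-r[1]), -sn*(w[0]-r[0])+cs*(w[1]-r[1]))
for n,u,v in [('steel',580,100),('brass',590,235),('cu',550,382)]: print(n,np.round(inv(P(u,v,.069)),4))
for k in co: print('corner',np.round(inv(k),4))
for u,v in [(715,420),(690,250),(668,60)]: print('lip',np.round(inv(P(u,v,.028)),4))
E
python3 fit.py
python3 - <<'E'
from h import *
for y in(96,-84): print(bot.solve_ik([.52,-.1,.1],[180,0,y]))
E
```

```text
sides [np.float64(0.229), np.float64(0.308), np.float64(0.224), np.float64(0.313)]
headings 9.856809373346376 10.859963515522228 -79.34776469647554
stopline 10.652235303524463 0.1313163502303047
rack [0.56648966 0.0597856  0.18526743] 10.615041986138015 [ 0.0011  0.0004  0.0013 -0.0002  0.0004  0.0003  0.0008 -0.0032  0.0033
  0.0019]
steel [ 0.0633 -0.1244]
brass [-0.0017 -0.1196]
cu [-0.0676 -0.0915]
corner [0.1158 0.1306]
corner [ 0.1118 -0.1769]
corner [-0.1117 -0.1771]
corner [-0.1131  0.1362]
lip [-0.0897 -0.1678]
lip [-0.0065 -0.1686]
lip [ 0.089  -0.1725]
[-16.69508175  -1.21072706 116.47363106   0.          64.73709599
 -22.69508175]
[-1.66950818e+01 -1.21072706e+00  1.16473631e+02 -2.54444375e-14
  6.47370960e+01  1.57304918e+02]
```

```bash
cat >> h.py <<'E'
RX,RY,A=.5665,.0598,np.radians(10.6)
YAW=[180,0,100.6]
def W(x,y,z): return [RX+np.cos(A)*x-np.sin(A)*y, RY+np.sin(A)*x+np.cos(A)*y, z]
def inv(w): d=np.array(w[:2])-[RX,RY]; return np.array([np.cos(A)*d[0]+np.sin(A)*d[1],-np.sin(A)*d[0]+np.cos(A)*d[1],w[2]]).round(4)
E
python3 - <<'E'
from h import *
fingers.clamp(20)
bot.reach(W(-.0665,-.145,.2),YAW)
c=snap('wrist','w1'); s=monitor.read_state(); print(s['t'],s['width'],inv(s['tool_pos']),s['tcp_rot'])
cv2.imwrite('pics/w1b.png',cv2.resize(c['image'][:,:,::-1],(784,588)))
E
```

```text
3.2083 -0.00035199081357160087 [-0.0666 -0.1458  0.2   ] [-1.79997947e+02  9.12146063e-03  1.00523185e+02]
```

View pics/w1b.png

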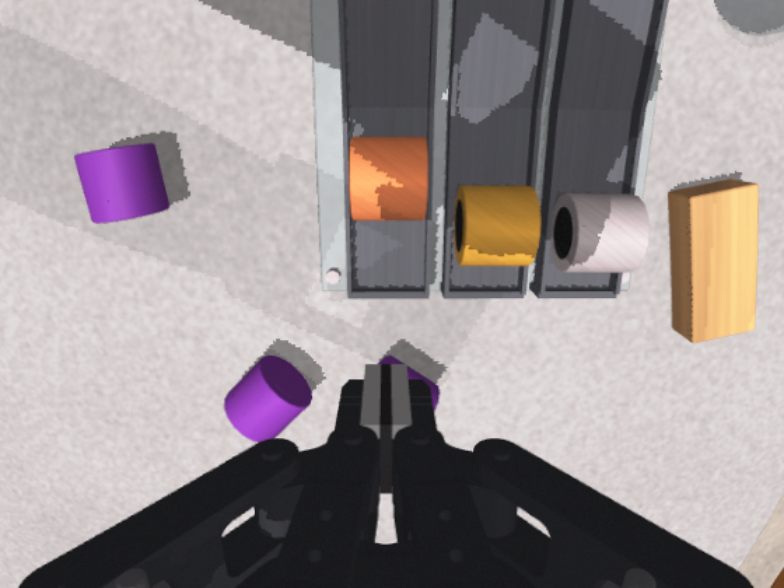

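The wrist view shows copper at about (389,178), brass (498,225), steel (600,232). The copper channel's walls are at u≈345 and 433, with the lip at v≈293. I'll check these against the depth map.

Run:
```python
from h import *
c=dict(np.load('pics/w1.npz'))
for n,u,v in [('lipcu',388,294),('lipbr',485,295),('wallL',346,250),('wallR',436,250),('floor',388,262),('wall2R',537,150),('wall2L',449,150)]+[('cu',389,178),('cuL',355,178),('cuR',424,178),('br',500,222),('st',603,225)]:
    print(n,inv(world(c,u/1.4,v/1.4)))
for v in range(225,305,4): print(v,inv(world(c,388/1.4,v/1.4))[1:],inv(world(c,485/1.4,v/1.4))[1:])
```

```text
lipcu [-0.0643 -0.1737  0.029 ]
lipbr [ 0.0029 -0.1748  0.0282]
wallL [-0.092  -0.1414  0.0335]
wallR [-0.03   -0.1477  0.0084]
floor [-0.0643 -0.1528  0.0219]
wall2R [ 0.0287 -0.077   0.0337]
wall2L [-0.0266 -0.0775  0.0344]
cu [-0.0641 -0.091   0.0719]
cuL [-0.083  -0.0911  0.0702]
cuR [-0.0447 -0.091   0.0718]
br [-0.0004 -0.1158  0.0701]
st [ 0.0599 -0.1169  0.0712]
225 [-0.1272  0.0209] [-0.1176  0.0698]
229 [-0.1299  0.021 ] [-0.1198  0.0706]
233 [-0.1324  0.0225] [-0.122   0.0715]
237 [-0.1356  0.0206] [-0.1244  0.071 ]
241 [-0.138   0.0221] [-0.1265  0.0721]
245 [-0.1414  0.0196] [-0.1295  0.0696]
249 [-0.1438  0.0211] [-0.132   0.0692]
253 [-0.1465  0.0215] [-0.135   0.0668]
257 [-0.1493  0.0219] [-0.1376  0.0662]
261 [-0.1522  0.0214] [-0.1409  0.0629]
265 [-0.1548  0.0224] [-0.1463  0.0525]
269 [-0.1579  0.0219] [-0.1578  0.0222]
273 [-0.1609  0.0212] [-0.1609  0.0212]
277 [-0.1635  0.0224] [-0.1636  0.0219]
281 [-0.1669  0.0208] [-0.1665  0.0222]
285 [-0.1695  0.022 ] [-0.1697  0.0213]
289 [-0.1716  0.0244] [-0.1715  0.0249]
293 [-0.1728  0.0295] [-0.1729  0.0295]
297 [-0.1758  0.0291] [-0.1757  0.0297]
301 [-0.189  0.001] [-0.1891  0.0009]
```

```bash
cat >> h.py <<'E'
def push(x,y0,z0):
    p=lambda y,z:W(x,y,z)
    bot.servo_line(p(y0,.12),.15)
    print('hit',bot.servo_line(p(y0,z0),.08,force_limit=8))
    print('hit',bot.servo_line(p(-.088,.032),.045,force_limit=25))
    print('hit',bot.servo_line(p(.046,.058),.05,force_limit=25))
    s=monitor.read_state(); print(s['t'],inv(s['tool_pos']),np.round(s['wrist_force'],2))
    bot.dwell(.5)
    bot.servo_line(p(.02,.075),.08); bot.servo_line(p(.0,.2),.15)
E
python3 - <<'E'
from h import *
push(-.065,-.15,.030)
c=snap('wrist','w2'); print(monitor.read_state()['t'])
cv2.imwrite('pics/w2b.png',cv2.resize(c['image'][:,:,::-1],(784,588)))
E
```

```text
hit False
hit False
hit False
9.575 [-0.065   0.0459  0.058 ] [-0.55  0.05 -0.14]
11.6583
```

View pics/w2b.png

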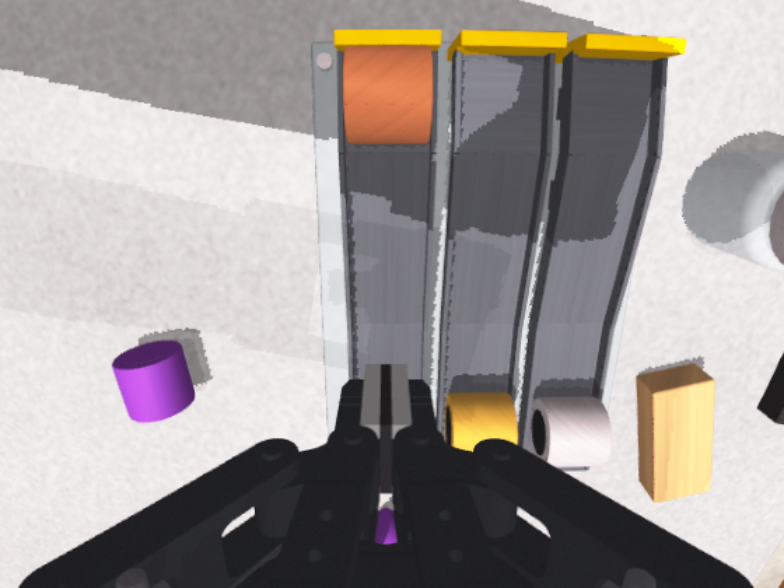

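Copper rests against its stop at (388,95), and brass and steel have not moved. Next is brass.

Run:
```python
from h import *
bot.servo_line(W(.001,-.167,.2),.15)
push(.001,-.167,.036)
bot.dwell(.5)
c=snap('wrist','w3'); s=monitor.read_state(); print(s['t'],s['wrist_force'])
cv2.imwrite('pics/w3b.png',cv2.resize(c['image'][:,:,::-1],(784,588)))
```

```text
hit False
hit False
hit False
19.6833 [0.001  0.0459 0.058 ] [-0.19 -0.09 -0.43]
22.2667 [-0.11537551  0.72270184 -0.61060305]
```

View pics/w3b.png

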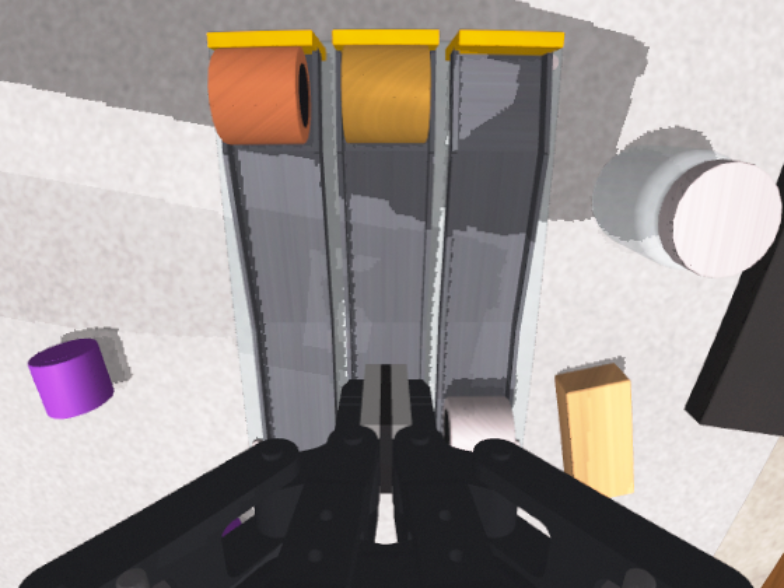

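Copper at (260,95) and brass at (387,95) both rest against their stops. Steel is still at the low end, and the gripper is clear of everything.

```bash
python3 -c "
from h import *
print(bot.job_done())"
```

```text
the job is handed in; nothing more can be done
None
```

I pushed the copper and brass pipes over the crest, and in the last picture both rest against their yellow stops with the steel pipe still at the low end; I handed the job in at about 22 s of the 58 s limit, and no verdict was returned.

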